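# Snug up a gearbox filler plug with a T-handle key

## Robot

A 6-joint arm with a two-finger parallel gripper is mounted at the origin on the work surface. World frame = base frame: x ahead of the robot, y to its left, z up, the work surface at z = 0. Lengths are in m, angles in rad, forces in N, time in s.
With the tool pointing down it reaches from about 0.25 to 0.775 m from the base axis. Payload 4 kg.
Tool frame: the origin (TCP) lies at the very end of the fingers, on their centre line; the grasp point (between the pads) lies hold_point_z behind it (hold_point_z is the distance from the TCP to the grasp point, in m); z points along the fingers, y is the direction in which the jaws open and shut (so a half turn about z gives the same grasp; the last joint's range is limited). The gripper opens to 94 mm and grips with 3 to 60 N. Pads are 16 mm wide; open, the fingers measure 119 mm over their backs; the gripper's body (75 mm by 177 mm) begins 78 mm behind the grasp point.
Start: joints at [0.997, 0.087, 1.371, -0, 1.684, -0.103], TCP at [0.249, 0.49, 0.206] pointing down, gripper open.
Joint ranges: [-3.1, 3.1], [-0.76, 2.03], [0.27, 2.55], [-1.08, 4.22], [0.17, 2.65], [-2.57, 2.57]. Speed limits (rad/s): [2.79, 2.79, 3.14, 3.14, 3.14, 3.14].

## Interface

Orientations are given as [roll, pitch, yaw] about the fixed x, y, z axes, in that order (R = Rz(yaw) Ry(pitch) Rx(roll)).
In Python, from bench import * gives the robot as it stands.
- The arm moves only by the tool step_arm, never from a script. Its argument "increments" is text: rows parted by semicolons, each of 6 numbers parted by spaces: the shift along the tool's x, y, z in cm, then the turn, a rotation vector about the tool's x, y, z in rad. A call has 1 to 5 rows; each row shifts and turns the commanded pose from where the row before left it, along the tool's axes as they then stand; what a row does not reach is not made up. A row lasts 1/10 s, in which the tool goes at most 50 mm and 8.59 degrees, less where a joint would pass 70% of its speed; a pose out of reach is approached as far as the arm can. A call is refused whole if a number of a shift passes 5 or a number of a turn 0.15, either way. A call with a gripper value outside its range is refused whole. "claw" is the gripper's target within -1 to 1 (shut at 1, half-way at 0, fully open at -1), set as the call begins (left out, the last holds). The fingers move at their own pace and stop on an object; the grip force is fixed at half the most. Time passes only in rows, so rows that do not move let the fingers close. It gives the time, the measured TCP pose, the force and the opening at its end, in the units of the state.
- get_obs(): the state, without advancing time (a new reading comes with each control period).
- snapshot(name): name is "scene" or "top" or "wrist"; returns the picture (420x560x3 uint8, red, green, blue); there is no depth.
- calibration(name): a dict with "camera_matrix" (3x3 intrinsics, pixels), "eye" and "orientation" of the camera in the world; the wrist camera has in their place "tool_from_camera" (4x4, takes a point from camera to tool coordinates, whose origin is the TCP and whose axes are the flange's). Camera axes: x right, y up, looking along -z (the intrinsics and any distortion apply to the point x, -y, -z); pixel columns grow to the right and rows downward; lengths in m; the calibration is good to about 2 mm. A picture is of the moment at which its call begins: read the wrist's pose just before it. calibration takes no time and is no camera call.
- close_job(): hands the job in, once; it reports no verdict.
The state is a dict: "time": time; "joint_positions": joint angles; "qvel": joint speeds; "joint_torque": joint torques, N m; "tool_pos": TCP position; "ee_rot": TCP orientation; "wrist_force": force on the tool from outside, world axes, zero at the start; "wrist_torque": the same for the moment, N m; "width": finger opening in m.
Only numpy, scipy, OpenCV 4.12 (cv2) and the standard library are available. Lean on these libraries where they do the work, as an engineer would, in place of code of your own. Each camera call takes 0.05 s, during which the arm holds its last target. There are 200 camera calls.

## Task

The tapered filler plug in the top of this gearbox housing has only been started by hand. Take the large T-handle square key out of the wooden block, push it fully down into the plug's square socket and turn the plug clockwise until it goes snug, but do not force it beyond that: the aluminium boss would crack. Then lift the key out and stand it back in its own hole in the block, leaving the other things where they are.

Things in the scene. Friction and masses are not known exactly. Their poses are not given: they have to be found in the camera images.
- gearbox: Cast aluminium gearbox housing, about 290 x 215 x 90 mm, fixed, lying on two 20 mm battens on the bench with the filler boss upward. Its origin is on the bench exactly under the axis of the boss and plug; x runs along the housing, z up.
- boss: Round aluminium filler boss, 72 mm outside diameter, standing out of the housing's roof, fixed; it holds the tapered right-hand thread, 2.3 mm pitch. Its origin is in the middle of its flat top face, 106 mm above the bench, on the plug's axis; z up. Its x axis means nothing: where the thread begins to bind cannot be seen.
- plug: Dark steel headless tapered plug, 48 mm across, in the boss, its top face about 4 mm above the boss at first; it sinks 0.37 mm per radian as it is turned clockwise (seen from above) to tighten. Origin in the middle of its top face, z up along its axis. In the top is a square socket, 22.2 mm across flats, 14 mm deep, edges slightly broken; the sides of the square are parallel to the plug's x and y.
- plug_floor (a point): Middle of the socket's floor, 14 mm below the plug's top. Feel: light drag, 0.35 N m while turning, mostly gone when held still; after 0.2 to 2.2 rad (differs every time) the taper binds and adds 1.1 N m per radian, felt also when held still. Snug: added torque 0.25 to 0.7 N m; past 0.9 the boss cracks. No stop or shoulder. Freed of the key, it may settle back some degrees and stays snug.
- key: Large T-handle square key, 0.28 kg, upright in the larger hole of the block. Origin in the middle of the tip of its bit, z up along the shank to the handle, x along the handle. Bit 21 mm square, sides parallel to x and y, 30 mm long, the last 3 mm tapered to 16 mm. Round shank 15 mm thick; black flat-sided handle 100 mm long (x), 18 mm thick (y), from 95 to 121 mm above the tip.
- key_grip (a point): Middle of the large key's handle, 108 mm above the tip: the place to grip it, across its 18 mm thickness.
- block: Wooden key block, 80 (x) x 185 (y) x 60 mm high, fixed. Origin in the middle of its underside, z up. Two upright round holes 45 mm deep (floor 15 mm above the bench): the larger, 33.5 mm in diameter, at y = -48 mm for the large key, the smaller, 23.5 mm, at y = +48 mm for the small key. The keys' tips stand on the floors of the holes.
- block_hole0 (a point): Middle of the mouth of the block's larger hole, in the block's top face, 60 mm above the bench.
- small_key: Bystander: the small T-handle key (14.5 mm square bit, too small for this plug) standing in the block's smaller hole. Origin at the tip of its bit, x along its handle, which is 80 mm long, 16 mm thick and ends 109 mm above the tip, so 124 mm above the bench.
- oil: Bystander: full oil bottle, 72 mm in diameter, 190 mm tall, standing. Origin in the middle of its underside.
- gear: Bystander: loose steel gear, 80 mm in diameter, 30 mm high. Origin in the middle of its underside.
- synchro: Bystander: brass synchroniser ring, 72 mm in diameter, 12 mm high, lying flat. Origin in the middle of its underside.
There are look-alikes about, which are no part of the job. What is meant by the block is not blue or red, and is the smaller of those in its own colour.

How it is judged:
On the way, in this order (a step that is already met when the one before it is completed fails the run):
1. the large key's bit is fully down in the plug's square socket (tip within 3 mm of the socket's floor and of its axis) (distance between key and plug_floor below 0.003 m and angle between key's own z axis and vertical below 0.1 rad), for 0.2 s.
2. the plug is snug: its bound taper bears in the boss with more than 9 N, about 0.16 N m above the drag (contact force between plug and boss above 9 N), for 0.3 s.
At the end, for the whole second after the job is handed in: The plug is still snug in the boss (its bound taper bears in the boss with more than 9 N, about 0.16 N m) and the large key stands released and at rest in its own hole in the block, its tip within 6 mm of the hole's axis and 7 mm of its floor, leaning less than 0.12 rad (contact force between plug and boss above 9 N and horizontal distance between key and block_hole0 below 0.006 m and z of key in the frame of block below 0.022 m and angle between key's own z axis and vertical below 0.12 rad and linear speed of key below 0.02 m/s); the robot touches nothing.
It fails at once if the plug is forced beyond snug (its taper bears in the boss with more than 50 N, about 0.9 N m above the drag): the boss cracks (contact force between plug and boss above 50 N).
It fails at once if the small key, the oil bottle, the gear or the synchroniser ring is moved by more than 25 mm or tipped over (distance of any of small_key, oil, gear, synchro from where it was at the start of the episode above 0.025 m or angle between any of small_key, oil, gear, synchro's own z axis and vertical above 0.35 rad).
It also fails if it takes over 67 s, if anything falls off the work surface, if the arm or the gripper's body presses on something with over 40 N, if the wrist force passes 120 N, or if a joint passes its speed limit or range.

## Working session

There is one attempt and no reset: what is moved stays moved. The work goes in short steps, Python scripts to look and compute and a tool call to move; the robot and the scene stay as the last step left them, time stands still between calls to the robot, and variables do not carry over. Pictures are saved under pics/ and viewed, about 8 in all and at most 12, crops included, and the job is handed in when it is done.

Besides the shell and the picture viewer there is one more tool, called after ">>>" in YAML: its name, and indented under it one key for each argument. step_arm: Moves the arm, as the interface text tells. Its arguments: {"type":"object","properties":{"increments":{"type":"string"},"claw":{"type":"number"}},"required":["increments"]}

```bash
ls; mkdir -p pics; python3 - <<'E'
from bench import *
import cv2
o=get_obs();print(o)
for n in("scene","top"):
    cv2.imwrite(f"pics/{n}0.png",snapshot(n)[:,:,::-1]);print(n,calibration(n))
print(calibration("wrist"))
a=cv2.imread("pics/scene0.png");b=cv2.imread("pics/top0.png")
E
```

```text
pics
{'time': 0.0, 'joint_positions': array([ 9.96909791e-01,  8.79577774e-02,  1.37225492e+00,  4.20296641e-05,
        1.68359070e+00, -1.03069462e-01]), 'qvel': array([ 6.81274069e-04, -5.75198453e-04,  1.09969569e-03,  1.10957637e-03,
        1.43163544e-04, -6.58515619e-05]), 'joint_torque': array([ 7.96990807e-04, -3.40180779e+01, -3.02433336e+01,  7.19688577e-02,
        3.30561830e-02, -1.57610421e-04]), 'tool_pos': array([0.24916482, 0.48970818, 0.20430233]), 'ee_rot': array([-3.13939794e+00, -2.69007917e-04,  2.67077997e+00]), 'wrist_force': array([ 0.64400865,  0.2193316 , -0.6051637 ]), 'wrist_torque': array([0.00029439, 0.01734585, 0.01168926]), 'width': 0.09403530210661352}
scene {'camera_matrix': array([[448.28719707,   0.        , 280.96800232],
       [  0.        , 448.28719707, 207.06569971],
       [  0.        ,   0.        ,   1.        ]]), 'eye': array([ 1.18903107, -0.72703051,  0.8796662 ]), 'orientation': array([ 0.95468844, -0.01698109,  0.66636572])}
top {'camera_matrix': array([[419.89211149,   0.        , 272.73888579],
       [  0.        , 419.89211149, 208.9231617 ],
       [  0.        ,   0.        ,   1.        ]]), 'eye': array([0.40913692, 0.14014366, 1.0711565 ]), 'orientation': array([ 0.11300886,  0.00533134, -1.58583478])}
{'camera_matrix': array([[349.63269413,   0.        , 278.54999293],
       [  0.        , 349.63269413, 207.22009567],
       [  0.        ,   0.        ,   1.        ]]), 'tool_from_camera': array([[ 1.04318766e-03,  9.69449584e-01,  2.45288433e-01,
         7.13493926e-02],
       [ 9.99999099e-01, -8.04138502e-04, -1.07471430e-03,
        -2.78730680e-04],
       [-8.44635460e-04,  2.45289333e-01, -9.69449550e-01,
        -1.78125383e-01],
       [ 0.00000000e+00,  0.00000000e+00,  0.00000000e+00,
         1.00000000e+00]])}
```

View pics/top0.png

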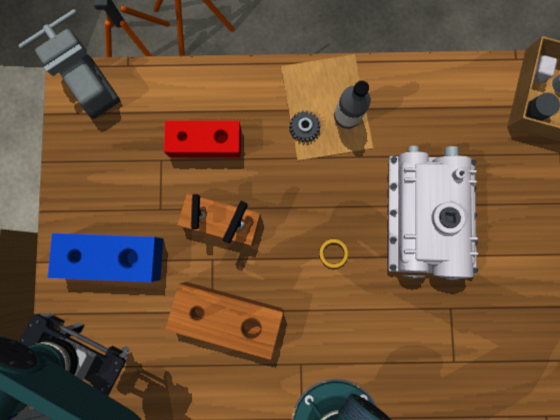

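View pics/scene0.png

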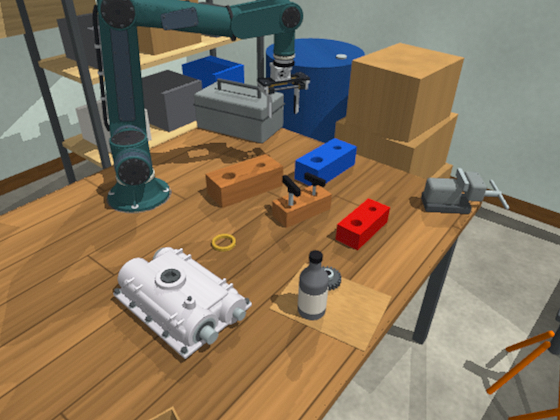

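The top view shows the brown block holding both keys near (222,221): the large handle at about (235,222) and the small one at about (197,211). The boss and plug are at (449,217). The scene view agrees. Next I'll measure these.

```bash
cat > h.py <<'E'
from bench import *
import numpy as np, cv2
from scipy.spatial.transform import Rotation as Ro
def cam(name,obs=None):
    c=calibration(name)
    if name=="wrist":
        T=np.eye(4);T[:3,:3]=Ro.from_euler('xyz',obs['ee_rot']).as_matrix();T[:3,3]=obs['tool_pos']
        T=T@c['tool_from_camera'];return c['camera_matrix'],T[:3,3],T[:3,:3]
    return c['camera_matrix'],c['eye'],Ro.from_euler('xyz',c['orientation']).as_matrix()
def ray(C,u,v):
    K,e,R=C;d=R@np.array([(u-K[0,2])/K[0,0],-(v-K[1,2])/K[1,1],-1]);return e,d
def onz(C,u,v,z):
    e,d=ray(C,u,v);return e+d*(z-e[2])/d[2]
def proj(C,p):
    K,e,R=C;q=R.T@(np.asarray(p)-e);return np.array([K[0,2]+K[0,0]*q[0]/-q[2],K[1,2]-K[1,1]*q[1]/-q[2]])
def inc(obs,dw):  # world shift -> tool cm
    return Ro.from_euler('xyz',obs['ee_rot']).as_matrix().T@np.asarray(dw)*100
E
python3 - <<'E'
from h import *
C=cam("top");a=cv2.imread("pics/top0.png")
g=a.max(axis=2);m=((g<45)*255).astype(np.uint8);m[:185]=0;m[250:]=0;m[:,:170]=0
n,l,s,c=cv2.connectedComponentsWithStats(m)
for i in range(1,n):
    if s[i,4]<60: continue
    pts=np.argwhere(l==i)[:,::-1].astype(np.float32)
    (u,v),wh,an=cv2.minAreaRect(pts);bx=cv2.boxPoints(((u,v),wh,an))
    print(s[i],(u,v),wh,an,onz(C,u,v,.136),"corners",[np.round(onz(C,*p,.136)[:2],4).tolist() for p in bx])
print("plug approx",onz(C,449,217,.108))
S=[cv2.resize(a[180:260,170:270],None,fx=4,fy=4,interpolation=3),cv2.resize(a[178:258,400:500],None,fx=4,fy=4,interpolation=3)]
cv2.imwrite("pics/c1.png",np.hstack(S))
E
```

```text
[192 195  10  34 246] (196.5, 211.5) (9.0, 33.0) 0.0 [0.51219458 0.31453595 0.136     ] corners [[0.4753, 0.3244], [0.5497, 0.3249], [0.5494, 0.3046], [0.475, 0.3043]]
[223 201  24  42 347] (235.7694091796875, 222.3919219970703) (9.875162124633789, 43.80157470703125) 25.114835739135742 [0.48634257 0.22658336 0.136     ] corners [[0.4473, 0.2574], [0.5356, 0.2155], [0.5258, 0.1955], [0.4377, 0.2376]]
plug approx [ 0.49349629 -0.26115664  0.108     ]
```

View pics/c1.png

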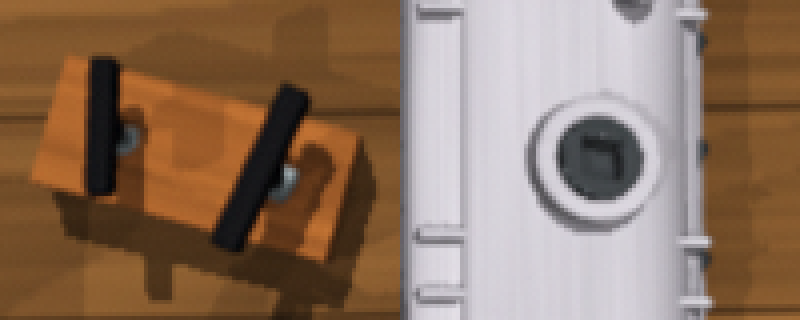

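>>> step_arm:
  increments: "-3.3 -1.27 0 0 0 0;-3.3 -1.27 0 0 0 0;-3.3 -1.27 0 0 0 0;-3.3 -1.27 0 0 0 0;-3.3 -1.27 0 0 0 0"

```text
time: 0.6
tool_pos: [0.3682, 0.3574, 0.2049]
ee_rot: [-3.141, -0.0, 2.671]
wrist_force: [1.0, 0.6, 0.1]
width: 0.0939
```

>>> step_arm:
  increments: "-3.3 -1.27 0 0 0 0;-3.3 -1.27 0 0 0 0;-3.3 -1.27 0 0 0 0;-3.3 -1.27 0 0 0 0;-3.3 -1.27 0 0 0 0"

```text
time: 1.1
tool_pos: [0.4865, 0.226, 0.2049]
ee_rot: [-3.141, -0.001, 2.671]
wrist_force: [0.1, -0.0, 0.7]
width: 0.094
```

```bash
python3 - <<'E'
import bench
print([x for x in dir(bench) if x[0]!='_'], getattr(bench,'hold_point_z',None))
from h import *
import pickle
o=get_obs();a=snapshot("wrist")[:,:,::-1];cv2.imwrite("pics/w1.png",a);pickle.dump(o,open("w1.pkl","wb"))
print(o['tool_pos'],o['ee_rot'],o['joint_positions'])
C=cam("wrist",o)
m=((a.max(axis=2)<45)*255).astype(np.uint8)
n,l,s,c=cv2.connectedComponentsWithStats(m)
for i in range(1,n):
    if s[i,4]<300: continue
    pts=np.argwhere(l==i)[:,::-1].astype(np.float32)
    r=cv2.minAreaRect(pts);bx=cv2.boxPoints(r)
    print(s[i],r,onz(C,*r[0],.136),[np.round(onz(C,*p,.136)[:2],4).tolist() for p in bx])
E
```

```text
['IKError', 'calibration', 'close_job', 'get_obs', 'hold_point_z', 'snapshot'] 0.0188
[0.48652486 0.22600439 0.20491894] [-3.14104520e+00 -7.06902140e-04  2.67072808e+00] [ 3.29082781e-01  5.78037235e-02  1.40313461e+00  1.26411023e-04
  1.68153955e+00 -7.70835250e-01]
[378 140  40  93 728] ((396.5211181640625, 187.16175842285156), (96.18304443359375, 19.9637451171875), 76.86598205566406) [0.50370903 0.3123104  0.136     ] [[0.4679, 0.3114], [0.4711, 0.3247], [0.5419, 0.3132], [0.5386, 0.299]]
[272 148  23  73 674] ((283.12225341796875, 184.02117919921875), (21.486740112304688, 72.25128936767578), 1.080924153327942) [0.46477128 0.24068858 0.136     ] [[0.4849, 0.2211], [0.4386, 0.246], [0.4456, 0.2593], [0.4923, 0.2351]]
[ 142  243   50   75 1408] ((171.9351348876953, 283.5892333984375), (23.232784271240234, 85.72602844238281), 36.02737045288086) [0.49551246 0.12917969 0.136     ] [[0.5037, 0.0924], [0.4718, 0.1573], [0.4877, 0.1644], [0.5208, 0.0992]]
[ 366  242   51   76 1542] ((385.01348876953125, 283.4189147949219), (87.18572998046875, 24.412004470825195), 54.462318420410156) [0.56981332 0.27577761 0.136     ] [[0.5361, 0.2611], [0.5325, 0.2789], [0.605, 0.2911], [0.6096, 0.2724]]
[    0   283   560   137 10038] ((279.5, 351.0), (136.0, 559.0), 90.0) [0.58645361 0.17609549 0.136     ] [[0.4351, 0.0113], [0.6303, 0.3956], [0.7555, 0.3601], [0.5376, -0.0687]]
[ 462  283   98  116 4862] ((513.0070190429688, 340.8122253417969), (84.80235290527344, 128.38926696777344), 8.841814994812012) [0.66334591 0.34833401 0.136     ] [[0.6966, 0.2925], [0.5933, 0.3452], [0.633, 0.3993], [0.7416, 0.3518]]
```

View pics/w1.png

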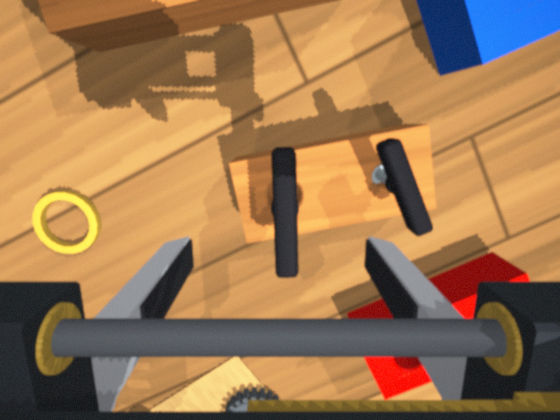

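The wrist view shows the large handle from (284,148) to (287,277), parallel to the jaws' plane. The small key is at about (405,185). Next I'll look at the plug.

>>> step_arm:
  increments: "-2.27 -4.31 0 0 0 0;-2.27 -4.31 0 0 0 0;-2.27 -4.31 0 0 0 0;-2.27 -4.31 0 0 0 0;-2.27 -4.31 0 0 0 0"

```text
time: 1.65
tool_pos: [0.4888, -0.0178, 0.2051]
ee_rot: [3.142, -0.0, 2.671]
wrist_force: [0.8, 0.5, -0.1]
width: 0.0943
```

>>> step_arm:
  increments: "-2.27 -4.31 0 0 0 0;-2.27 -4.31 0 0 0 0;-2.27 -4.31 0 0 0 0;-2.27 -4.31 0 0 0 0;-2.27 -4.31 0 0 0 0"

```text
time: 2.15
tool_pos: [0.4923, -0.2614, 0.205]
ee_rot: [3.141, -0.001, 2.671]
wrist_force: [0.2, 0.5, -0.0]
width: 0.0941
```

```bash
python3 - <<'E'
from h import *
import pickle
o=get_obs();a=snapshot("wrist")[:,:,::-1];cv2.imwrite("pics/w2.png",a);pickle.dump(o,open("w2.pkl","wb"))
print(o['tool_pos'],o['ee_rot'],o['joint_positions'])
C=cam("wrist",o)
p=proj(C,[.4935,-.2612,.11]);print(p)
u,v=p.astype(int);cv2.imwrite("pics/w2c.png",cv2.resize(a[v-60:v+60,u-70:u+70],None,fx=5,fy=5,interpolation=2));print(u-70,v-60)
# handle
b=cv2.imread("pics/w1.png");o=pickle.load(open("w1.pkl","rb"));C=cam("wrist",o)
m=((b.max(axis=2)<75)*255).astype(np.uint8);m[:145]=0;m[280:]=0;m[:,:262]=0;m[:,310:]=0
for v in range(150,276,12):
    r=np.flatnonzero(m[v]);print(v,r.min(),r.max(),end='; ')
q=np.flatnonzero(m.sum(axis=1)>255*8);print(q.min(),q.max())
E
```

```text
[ 0.49227345 -0.2614008   0.2049686 ] [ 3.14111539e+00 -7.54897529e-04  2.67061214e+00] [-5.90110915e-01  1.04375800e-01  1.35313018e+00  3.86674654e-04
  1.68489294e+00 -1.68988268e+00]
[279.36762629 211.2099214 ]
209 151
150 273 293; 162 272 294; 174 273 294; 186 273 295; 198 273 296; 210 272 296; 222 275 295; 234 276 296; 246 276 296; 258 276 296; 270 277 296; 148 275
```

View pics/w2c.png

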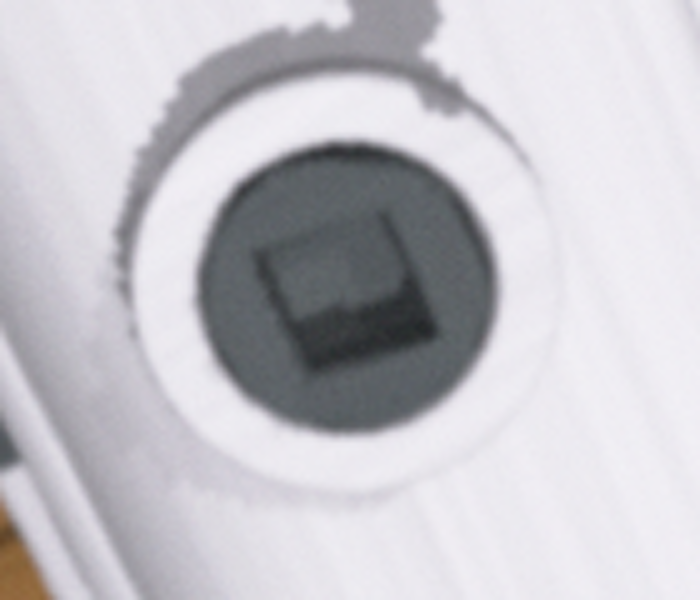

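The crop shows the socket with corners at about (255,248), (388,208), (440,333) and (310,378). Its centre is at about (348,292), inside the dark disc.

```bash
python3 - <<'E'
from h import *
import pickle
o=pickle.load(open("w2.pkl","rb"));C=cam("wrist",o)
q=[(255,248),(388,208),(440,333),(310,378)]
P=np.array([onz(C,209+x/5-.4,151+y/5-.4,.110)[:2] for x,y in q]);print("ctr",P.mean(0))
d=np.roll(P,-1,0)-P;print("sides",np.hypot(*d.T),"ang mod90",np.degrees(np.arctan2(d[:,1],d[:,0]))%90)
a=cv2.imread("pics/w2.png");sub=a[151:271,209:349].max(axis=2)
m=((sub<140)*255).astype(np.uint8);n,l,s,c=cv2.connectedComponentsWithStats(m);i=l[50,60]
print(s[i])
k,_=cv2.findContours(((l==i)*255).astype(np.uint8),0,1);h=cv2.convexHull(max(k,key=len))
pp=np.array([onz(C,209+x,151+y,.110)[:2] for x,y in h[:,0]],np.float32)
print("disc",cv2.minEnclosingCircle(pp),cv2.fitEllipse(pp))
o=pickle.load(open("w1.pkl","rb"));C=cam("wrist",o)
for u,v in((283.5,148),(287,276),(285,212)):print("handle",onz(C,u,v,.136))
A=onz(C,283.5,148,.136);B=onz(C,287,276,.136);print(np.linalg.norm(A-B),"yaw",np.degrees(np.arctan2(*(A-B)[1::-1])), "tool yaw",np.degrees(o['ee_rot'][2]))
print("small",onz(C,405,187,.124))
E
```

```text
ctr [ 0.49151028 -0.26119315]
sides [0.02226885 0.0224002  0.02247783 0.02346655] ang mod90 [80.14465491 85.51796757 82.91526464 84.82540484]
[  40   28   59   58 2678]
disc ((0.490848183631897, -0.26137223839759827), 0.024158071726560593) ((0.49092820286750793, -0.26126858592033386), (0.04748042672872543, 0.04794362187385559), 76.2381820678711)
handle [0.44208512 0.2524137  0.136     ]
handle [0.53002624 0.21115008 0.136     ]
handle [0.48393536 0.23257491 0.136     ]
0.09714076219153418 yaw 154.86315639171355 tool yaw 153.0214471815553
small [0.510411   0.32068281 0.124     ]
```

>>> step_arm:
  increments: "2.29 4.37 0 0 0 0;2.29 4.37 0 0 0 0;2.29 4.37 0 0 0 0;2.29 4.37 0 0 0 0;2.29 4.37 0 0 0 0"
  claw: -0.1

```text
time: 2.7
tool_pos: [0.4891, -0.011, 0.205]
ee_rot: [3.142, -0.001, 2.67]
wrist_force: [0.4, 0.5, -0.0]
width: 0.0576
```

>>> step_arm:
  increments: "2.29 4.37 0 0 0 0;2.29 4.37 0 0 0 0;2.29 4.37 0 0 0 0;2.29 4.37 0 0 0 0;2.29 4.37 0 0 0 -0.032"

```text
time: 3.2
tool_pos: [0.486, 0.2358, 0.2051]
ee_rot: [-3.141, -0.0, 2.704]
wrist_force: [0.5, -0.2, -0.1]
width: 0.0517
```

>>> step_arm:
  increments: "0 0 3 0 0 0;0 0 0 0 0 0"

```text
time: 3.4
tool_pos: [0.4837, 0.2344, 0.1707]
ee_rot: [-3.135, -0.006, 2.706]
wrist_force: [-0.2, -0.3, -0.6]
width: 0.052
```

```bash
python3 - <<'E'
from h import *
import pickle
o=get_obs();a=snapshot("wrist")[:,:,::-1];cv2.imwrite("pics/w3.png",a)
print(o['tool_pos'],o['ee_rot'])
C=cam("wrist",o)
G=o['tool_pos'];print("target px",proj(C,[G[0],G[1],.136]))
m=((a.max(axis=2)<75)*255).astype(np.uint8)
for v in range(100,330,10):
    r=np.flatnonzero(m[v,240:330])+240;print(v,(r.min(),r.max(),len(r)) if len(r) else 0,end='; ')
cv2.imwrite("pics/w3c.png",a[80:400,100:460])
E
```

```text
[0.48372204 0.23440577 0.17073115] [-3.13490163 -0.00648878  2.70601655]
target px [278.92901504 234.03929419]
100 0; 110 0; 120 0; 130 0; 140 0; 150 0; 160 0; 170 (np.int64(264), np.int64(289), 26); 180 (np.int64(264), np.int64(289), 26); 190 (np.int64(264), np.int64(289), 26); 200 (np.int64(264), np.int64(289), 26); 210 (np.int64(263), np.int64(289), 27); 220 (np.int64(263), np.int64(290), 28); 230 (np.int64(262), np.int64(290), 29); 240 (np.int64(264), np.int64(288), 25); 250 (np.int64(265), np.int64(329), 26); 260 (np.int64(265), np.int64(329), 27); 270 (np.int64(265), np.int64(329), 26); 280 (np.int64(265), np.int64(288), 24); 290 (np.int64(265), np.int64(288), 24); 300 (np.int64(265), np.int64(287), 23); 310 0; 320 0;
```

View pics/w3c.png

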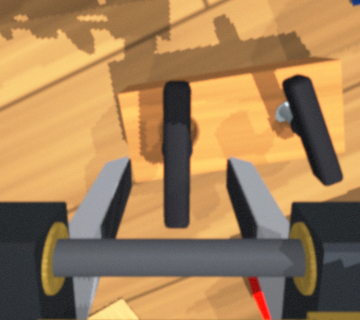

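The handle is centred at about (276,234) in the full image, against the expected (279,234). That is only about 2 mm off, so I'll descend and grip.

>>> step_arm:
  increments: "0 -0.18 2.5 0 0 0;0 0 2.5 0 0 0;0 0 1.6 0 0 0;0 0 0 0 0 0"

```text
time: 3.85
tool_pos: [0.485, 0.2303, 0.1078]
ee_rot: [-3.138, -0.003, 2.701]
wrist_force: [0.5, 0.1, 0.1]
width: 0.0516
```

>>> step_arm:
  increments: "0 0 0 0 0 0;0 0 0 0 0 0;0 0 0 0 0 0;0 0 0 0 0 0;0 0 0 0 0 0"
  claw: 1

```text
time: 4.35
tool_pos: [0.4864, 0.2318, 0.1103]
ee_rot: [3.141, 0.001, 2.703]
wrist_force: [-0.5, -1.1, 2.6]
width: 0.0176
```

```bash
python3 - <<'E'
from h import *
o=get_obs();print(o)
E
```

```text
{'time': 4.35, 'joint_positions': array([ 3.39836718e-01,  1.00132634e-01,  1.54677536e+00, -5.45062141e-04,
        1.49379095e+00, -7.92162487e-01]), 'qvel': array([ 1.19698858e-03, -1.85832184e-04,  9.72591225e-04, -4.85227611e-03,
        4.15029701e-03, -4.19027427e-05]), 'joint_torque': array([ 4.78180535e-01, -3.21745563e+01, -2.83071828e+01,  4.00468083e-01,
       -2.50197183e-01, -9.69334251e-04]), 'tool_pos': array([0.48644243, 0.23181452, 0.11030375]), 'ee_rot': array([3.14135189e+00, 1.01789312e-03, 2.70283710e+00]), 'wrist_force': array([-0.51974578, -1.08096561,  2.58986204]), 'wrist_torque': array([-0.11299834,  0.0376399 , -0.00022917]), 'width': 0.01763516012670832}
```

>>> step_arm:
  increments: "0 0 -2 0 0 0;0 0 -3 0 0 0;0 0 -3.5 0 0 0;0 0 -3.5 0 0 0;0 0 0 0 0 0"

```text
time: 4.85
tool_pos: [0.4884, 0.2329, 0.2349]
ee_rot: [3.134, 0.007, 2.703]
wrist_force: [0.5, 0.7, -3.0]
width: 0.0178
```

```bash
python3 - <<'E'
from h import *
import pickle
w=dict(tool_pos=np.array([0.48372204,0.23440577,0.17073115]),ee_rot=np.array([-3.13490163,-0.00648878,2.70601655]))
C=cam("wrist",w)
A=onz(C,276.5,161.5,.136);B=onz(C,276.2,307.5,.136);print(A,B,(A+B)/2,np.linalg.norm(A-B))
o=get_obs();print(o['tool_pos'],o['ee_rot'],o['wrist_force'],o['wrist_torque'],o['width']);pickle.dump(o,open("w4.pkl","wb"))
cv2.imwrite("pics/w4.png",snapshot("wrist")[:,:,::-1]);cv2.imwrite("pics/s4.png",snapshot("scene")[:,:,::-1]);cv2.imwrite("pics/t4.png",snapshot("top")[:,:,::-1])
a=cv2.imread("pics/w4.png")[60:360,130:430];
S=cam("scene");p=proj(S,o['tool_pos']).astype(int);print(p)
b=cv2.imread("pics/s4.png")[p[1]-55:p[1]+95,p[0]-75:p[0]+75]
cv2.imwrite("pics/c4.png",np.hstack([cv2.resize(a,(400,400)),cv2.resize(b,(400,400),interpolation=3)]))
E
```

```text
[0.4410338 0.2525597 0.136    ] [0.53022542 0.21079119 0.136     ] [0.48562961 0.23167544 0.136     ] 0.0984873304929564
[0.48843528 0.23287072 0.2349276 ] [3.13417853 0.00732084 2.70295748] [ 0.52525146  0.68261701 -3.00643194] [ 0.07904332 -0.10816981  0.03859924] 0.017831596954727524
[291 153]
```

View pics/c4.png

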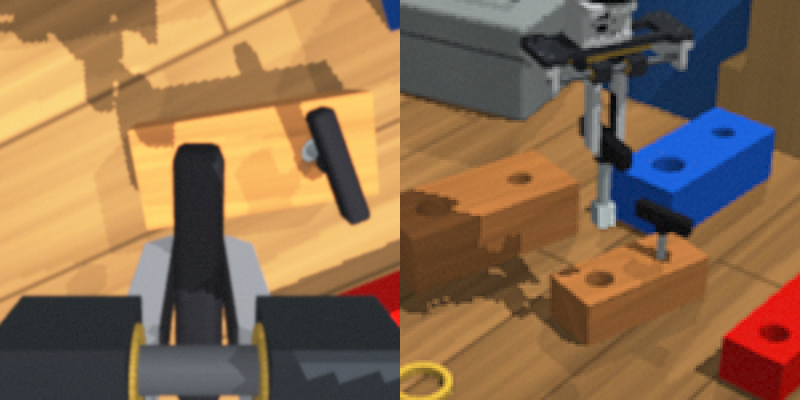

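The key is held upright in the jaws, and the hole shows in the scene view at about (291,202). Next I'll carry the key to the plug.

>>> step_arm:
  increments: "-1.42 -2.97 0 0 0 0;-1.42 -2.97 0 0 0 0;-1.42 -2.97 0 0 0 0;-1.42 -2.97 0 0 0 0;-1.42 -2.97 0 0 0 0"

```text
time: 5.5
tool_pos: [0.4857, 0.0661, 0.2258]
ee_rot: [-3.139, -0.006, 2.703]
wrist_force: [0.2, 0.2, -3.5]
width: 0.0181
```

>>> step_arm:
  increments: "-1.42 -2.97 0 0 0 0;-1.42 -2.97 0 0 0 0;-1.42 -2.97 0 0 0 0;-1.42 -2.97 0 0 0 0;-1.42 -2.97 0 0 0 0"

```text
time: 6.0
tool_pos: [0.4869, -0.0981, 0.2258]
ee_rot: [-3.141, -0.006, 2.703]
wrist_force: [0.6, 0.1, -2.7]
width: 0.0182
```

>>> step_arm:
  increments: "-1.42 -2.97 0 0 0 0;-1.42 -2.97 0 0 0 0;-1.42 -2.97 0 0 0 0;-1.42 -2.97 0 0 0 0;-1.42 -2.97 0 0 0 0"

```text
time: 6.5
tool_pos: [0.4883, -0.2623, 0.2255]
ee_rot: [3.14, -0.006, 2.703]
wrist_force: [1.1, -0.7, -3.1]
width: 0.018
```

>>> step_arm:
  increments: "0 0 0 0 0 -0.1;0 0 0 0 0 -0.1;0 0 0 0 0 -0.123;0 0 0 0 0 0;0 0 0 0 0 0"

```text
time: 7.0
tool_pos: [0.4889, -0.2613, 0.2269]
ee_rot: [3.139, -0.004, 3.023]
wrist_force: [1.0, 0.3, -2.6]
width: 0.0175
```

```bash
python3 - <<'E'
from h import *
o=get_obs();print(o['tool_pos'],o['ee_rot'],o['wrist_force'],o['wrist_torque'],o['width'],o['joint_positions'][5])
print(inc(o,np.array([.4917,-.2614,o['tool_pos'][2]])-o['tool_pos']))
P=o['tool_pos']
cv2.imwrite("pics/s5.png",snapshot("scene")[:,:,::-1]);cv2.imwrite("pics/t5.png",snapshot("top")[:,:,::-1])
S=cam("scene");p=proj(S,[.491,-.2613,.13]).astype(int);print(p)
b=cv2.imread("pics/s5.png")[p[1]-60:p[1]+50,p[0]-55:p[0]+55]
cv2.imwrite("pics/c5.png",cv2.resize(b,None,fx=5,fy=5,interpolation=3))
# hole from s4
a=cv2.imread("pics/s4.png")[192:214,276:306];print(a.max(axis=2))
E
```

```text
[ 0.48892666 -0.26125061  0.22691056] [ 3.13944214 -0.00390961  3.02344041] [ 1.01084231  0.25745508 -2.58315102] [ 0.01883707  0.01473362 -0.02064416] 0.017487645407194535 -2.0457163520467523
[-0.27715923  0.01785858 -0.00104519]
[167 268]
[[150 153 156 162 170 179 178 178 179 178 177 177 180 182 172 163 147 150
  174 195 201 199 198 194 194 195 194 194 172 151]
 [157 157 161 173 180 179 180 178 177 177 178 179 177 168 168 175 182 192
  198 196 195 191 190 189 187 188 191 192 195 199]
 [141 149 168 182 179 179 180 175 178 178 180 184 178 175 190 199 196 194
  191 192 189 188 190 190 192 192 189 188 197 199]
 [126 136 157 172 176 178 175 179 183 187 191 188 194 195 193 193 190 193
  195 195 194 195 196 199 202 197 183 173 181 196]
 [139 139 144 148 156 173 182 190 191 195 194 191 189 191 193 197 198 196
  197 197 198 200 200 203 195 182 171 172 171 186]
 [165 171 155 136 133 168 197 196 191 188 191 193 198 196 198 203 203 202
  201 202 201 201 200 195 179 171 175 177 179 179]
 [167 161 143 132 118 144 165 179 193 196 201 204 197 193 198 200 198 201
  204 200 197 197 199 186 174 177 1
[... 1191 characters left out ...]
207 208 210 211 213 212
  212 202 189 175 158 131 122 138 141 145 144 142]
 [ 91  95  93  91  88  95 144 186 202 204 208 209 211 211 213 212 211 201
  181 158 146 136 133 139 141 143 143 144 140 135]
 [ 89  94  96  92  89  87  94 131 180 208 214 213 211 213 202 191 186 164
  131 123 134 138 143 144 141 141 137 135 132 129]
 [ 89  91  96  94  91  89  88  87 126 174 205 213 202 184 163 151 140 133
  138 142 142 142 140 140 136 134 131 129 127 129]
 [ 88  90  95  95  93  92  90  90  89 110 159 178 164 139 131 134 137 139
  142 143 140 138 140 136 131 126 128 129 129 130]
 [ 89  89  92  95  96  90  90  90  90  91 108 125 134 135 139 140 142 141
  142 140 139 135 133 130 130 127 130 130 133 134]]
```

View pics/c5.png

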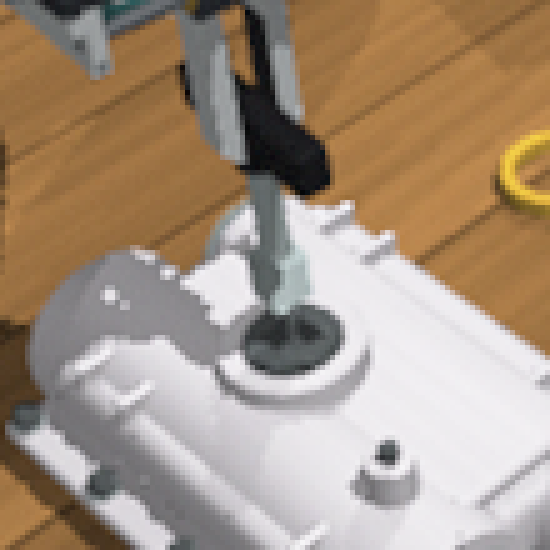

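>>> step_arm:
  increments: "-0.28 0.02 1 0 0 0;0 0 0 0 0 0;0 0 0 0 0 0;0 0 0 0 0 0"

```text
time: 7.5
tool_pos: [0.4925, -0.2619, 0.2194]
ee_rot: [3.141, 0.0, 3.026]
wrist_force: [-0.7, 0.2, -4.1]
width: 0.0179
```

```bash
python3 - <<'E'
from h import *
o=get_obs();print(o['tool_pos'],o['ee_rot'],o['wrist_force'],o['wrist_torque'],o['qvel'].round(4))
R=Ro.from_euler('xyz',o['ee_rot']).as_matrix();tip=o['tool_pos']+R@[.0007,0,.0953];print("tip",tip,inc(o,np.array([.491,-.2613,tip[2]])-tip))
# tip from scene s5 & s4 hole
S=cam("scene");print("hole scene",onz(S,290.7,202.2,.060))
p=proj(S,[.491,-.2613,.13]).astype(int)
for z in (.1307,):print("bit tip px(288,310) in crop ->",onz(S,p[0]-55+288/5,p[1]-60+308/5,z))
W=cam("top");a=cv2.imread("pics/t4.png");q=proj(W,[.486,.2318,.06]).astype(int);print(q)
cv2.imwrite("pics/c6.png",np.hstack([cv2.resize(a[q[1]-30:q[1]+30,q[0]-30:q[0]+30],(400,400),interpolation=3)]));print(onz(W,*q,.06))
E
```

```text
[ 0.49254266 -0.26193124  0.21944888] [3.14148993e+00 4.42072444e-06 3.02567337e+00] [-0.68429698  0.16793481 -4.05064105] [ 0.017215    0.02002897 -0.00802227] [-0.0013 -0.0033 -0.0077  0.      0.0006 -0.0009]
tip [ 0.49184891 -0.26184061  0.12414888] [9.05735531e-02 4.38794494e-02 4.10700140e-06]
hole scene [0.49169795 0.23291982 0.06      ]
bit tip px(288,310) in crop -> [ 0.49943068 -0.2621534   0.1307    ]
[236 225]
[0.48629414 0.23308362 0.06      ]
```

>>> step_arm:
  increments: "0.09 0.04 0.6 0 0 0;0 0 0.6 0 0 0;0 0 0.3 0 0 0;0 0 0.3 0 0 0;0 0 0 0 0 0"

```text
time: 8.0
tool_pos: [0.4913, -0.2614, 0.2008]
ee_rot: [3.141, -0.001, 3.026]
wrist_force: [-0.6, 0.7, -3.6]
width: 0.018
```

>>> step_arm:
  increments: "0 0 0.2 0 0 0;0 0 0.2 0 0 0;0 0 0 0 0 0"

```text
time: 8.3
tool_pos: [0.4914, -0.2615, 0.1971]
ee_rot: [3.141, -0.001, 3.026]
wrist_force: [-2.0, -0.0, -4.1]
width: 0.0178
```

>>> step_arm:
  increments: "0 0 0.2 0 0 0;0 0 0.2 0 0 0;0 0 0 0 0 0"

```text
time: 8.6
tool_pos: [0.4914, -0.2615, 0.1931]
ee_rot: [3.141, -0.001, 3.026]
wrist_force: [-1.2, -0.2, -3.7]
width: 0.0176
```

>>> step_arm:
  increments: "0 0 0.2 0 0 0;0 0 0 0 0 0;0 0 0 0 0 0"

```text
time: 8.9
tool_pos: [0.4915, -0.2615, 0.1912]
ee_rot: [3.141, -0.001, 3.026]
wrist_force: [-2.2, 0.3, -4.1]
width: 0.0176
```

```bash
python3 - <<'E'
from h import *
o=get_obs();print(o['tool_pos'],o['ee_rot'],o['wrist_force'],o['wrist_torque'],o['width'],o['joint_positions'][5])
E
```

```text
[ 0.49148122 -0.26147722  0.19118209] [ 3.14142021e+00 -5.67855298e-04  3.02570143e+00] [-2.1970527   0.33924791 -4.12543206] [-0.02585512  0.53122431  0.06828923] 0.01763868477507981 -2.045625327588542
```

>>> step_arm:
  increments: "0 0 0.1 0 0 0;0 0 0 0 0 0;0 0 0 0 0 0"

```text
time: 9.2
tool_pos: [0.4916, -0.2615, 0.1911]
ee_rot: [-3.141, 0.0, 3.026]
wrist_force: [-3.7, 1.4, 1.0]
width: 0.0179
```

>>> step_arm:
  increments: "0 0 0.1 0 0 0;0 0 0 0 0 0;0 0 0 0 0 0"

```text
time: 9.5
tool_pos: [0.4919, -0.2616, 0.191]
ee_rot: [-3.141, 0.002, 3.026]
wrist_force: [-3.2, 1.2, 5.7]
width: 0.0178
```

```bash
cat > t.py <<'E'
from h import *
o=get_obs();print(o['time'],o['tool_pos'].round(4),o['ee_rot'].round(4),o['wrist_force'].round(2),o['wrist_torque'].round(3),'j6',o['joint_positions'][5].round(4),'tq6',o['joint_torque'][5].round(3))
E
python3 t.py
```

```text
9.5 [ 0.4919 -0.2616  0.191 ] [-3.1408e+00  1.8000e-03  3.0258e+00] [-3.22  1.2   5.71] [0.33  1.093 0.004] j6 -2.0456 tq6 0.025
```

>>> step_arm:
  increments: "0 0 0 0 0 0.08;0 0 0 0 0 0.08;0 0 0 0 0 0;0 0 0 0 0 0"

```text
time: 9.9
tool_pos: [0.4919, -0.2618, 0.191]
ee_rot: [-3.141, 0.002, 2.866]
wrist_force: [-3.9, -0.0, 4.9]
width: 0.0175
```

```bash
python3 t.py
```

```text
9.9 [ 0.4919 -0.2618  0.191 ] [-3.1406e+00  2.0000e-03  2.8660e+00] [-3.95 -0.04  4.91] [0.232 1.08  0.119] j6 -1.8859 tq6 0.131
```

>>> step_arm:
  increments: "0 0 0 0 0 0.08;0 0 0 0 0 0.08;0 0 0 0 0 0;0 0 0 0 0 0"

```text
time: 10.3
tool_pos: [0.4919, -0.2617, 0.1909]
ee_rot: [-3.141, 0.002, 2.707]
wrist_force: [-3.4, 1.5, 4.8]
width: 0.0176
```

```bash
python3 t.py
```

```text
10.3 [ 0.4919 -0.2617  0.1909] [-3.1411e+00  2.0000e-03  2.7068e+00] [-3.4   1.46  4.81] [0.2   1.027 0.133] j6 -1.7267 tq6 0.102
```

>>> step_arm:
  increments: "0 0 0 0 0 0.1;0 0 0 0 0 0.1;0 0 0 0 0 0;0 0 0 0 0 0"

```text
time: 10.7
tool_pos: [0.492, -0.2616, 0.1909]
ee_rot: [3.141, 0.002, 2.507]
wrist_force: [-2.8, 0.9, 5.2]
width: 0.0179
```

```bash
python3 t.py
```

```text
10.7 [ 0.492  -0.2616  0.1909] [3.1413e+00 2.1000e-03 2.5067e+00] [-2.75  0.89  5.18] [0.233 1.021 0.064] j6 -1.5265 tq6 0.062
```

>>> step_arm:
  increments: "0 0 0 0 0 0.1;0 0 0 0 0 0;0 0 0 0 0 0;0 0 0 0 0 0"

```text
time: 11.1
tool_pos: [0.4921, -0.2616, 0.1909]
ee_rot: [3.141, 0.002, 2.407]
wrist_force: [-4.5, 0.6, 5.6]
width: 0.0177
```

```bash
python3 t.py
```

```text
11.1 [ 0.4921 -0.2616  0.1909] [3.1410e+00 2.0000e-03 2.4068e+00] [-4.52  0.62  5.63] [0.236 1.006 0.042] j6 -1.4266 tq6 0.047
```

>>> step_arm:
  increments: "0 0 0 0 0 0.1;0 0 0 0 0 0.1"

```text
time: 11.3
tool_pos: [0.4922, -0.2615, 0.1908]
ee_rot: [3.14, 0.002, 2.204]
wrist_force: [-3.2, 0.8, 4.0]
width: 0.0177
```

```bash
python3 t.py
```

```text
11.3 [ 0.4922 -0.2615  0.1908] [3.1404e+00 1.9000e-03 2.2038e+00] [-3.18  0.85  4.03] [0.288 0.892 0.39 ] j6 -1.2234 tq6 -0.49
```

>>> step_arm:
  increments: "0 0 0 0 0 0;0 0 0 0 0 0;0 0 0 0 0 0"

```text
time: 11.6
tool_pos: [0.4922, -0.2615, 0.1908]
ee_rot: [3.14, 0.002, 2.208]
wrist_force: [-3.2, 1.7, 5.4]
width: 0.0177
```

```bash
python3 t.py
```

```text
11.6 [ 0.4922 -0.2615  0.1908] [3.1403e+00 1.7000e-03 2.2079e+00] [-3.19  1.69  5.44] [0.361 0.916 0.016] j6 -1.2275 tq6 0.04
```

>>> step_arm:
  increments: "0 0 0 0 0 0.1;0 0 0 0 0 0.1;0 0 0 0 0 0;0 0 0 0 0 0;0 0 0 0 0 0"

```text
time: 12.1
tool_pos: [0.4923, -0.2614, 0.1907]
ee_rot: [3.14, 0.001, 2.008]
wrist_force: [-3.3, 1.1, 4.9]
width: 0.0176
```

```bash
python3 t.py
```

```text
12.1 [ 0.4923 -0.2614  0.1907] [3.1397e+00 1.4000e-03 2.0081e+00] [-3.26  1.14  4.92] [0.317 0.85  0.038] j6 -1.0276 tq6 0.052
```

>>> step_arm:
  increments: "0 0 0 0 0 0.1;0 0 0 0 0 0.1;0 0 0 0 0 0;0 0 0 0 0 0;0 0 0 0 0 0"

```text
time: 12.6
tool_pos: [0.4924, -0.2613, 0.1906]
ee_rot: [3.139, 0.001, 1.809]
wrist_force: [-3.3, 2.7, 4.5]
width: 0.0174
```

```bash
python3 t.py
```

```text
12.6 [ 0.4924 -0.2613  0.1906] [3.1392e+00 8.0000e-04 1.8094e+00] [-3.29  2.65  4.52] [0.362 0.738 0.019] j6 -0.8288 tq6 0.034
```

>>> step_arm:
  increments: "0 0 0 0 0 0.1;0 0 0 0 0 0.1;0 0 0 0 0 0;0 0 0 0 0 0;0 0 0 0 0 0"

```text
time: 13.1
tool_pos: [0.4926, -0.2613, 0.1906]
ee_rot: [3.139, 0.0, 1.611]
wrist_force: [-2.2, 1.4, 5.2]
width: 0.0181
```

```bash
python3 t.py
```

```text
13.1 [ 0.4926 -0.2613  0.1906] [3.1388e+00 4.0000e-04 1.6105e+00] [-2.16  1.35  5.2 ] [0.49  0.667 0.199] j6 -0.6299 tq6 0.178
```

>>> step_arm:
  increments: "0 0 0 0 0 0.1;0 0 0 0 0 0;0 0 0 0 0 0;0 0 0 0 0 0;0 0 0 0 0 0"

```text
time: 13.6
tool_pos: [0.4926, -0.2613, 0.1905]
ee_rot: [3.139, 0.0, 1.511]
wrist_force: [-2.0, 1.3, 5.1]
width: 0.0179
```

```bash
python3 t.py
```

```text
13.6 [ 0.4926 -0.2613  0.1905] [3.1386 0.     1.5108] [-2.04  1.34  5.05] [0.371 0.635 0.313] j6 -0.5301 tq6 0.27
```

>>> step_arm:
  increments: "0 0 0 0 0 0.1;0 0 0 0 0 0.1;0 0 0 0 0 0;0 0 0 0 0 0;0 0 0 0 0 0"

```text
time: 14.1
tool_pos: [0.4928, -0.2613, 0.1905]
ee_rot: [3.138, -0.0, 1.312]
wrist_force: [-1.0, 1.4, 5.1]
width: 0.018
```

```bash
python3 t.py
```

```text
14.1 [ 0.4928 -0.2613  0.1905] [ 3.1382e+00 -5.0000e-04  1.3123e+00] [-0.98  1.35  5.09] [0.373 0.423 0.485] j6 -0.3315 tq6 0.507
```

>>> step_arm:
  increments: "0 0 0 0 0 -0.06;0 0 0 0 0 0;0 0 -0.3 0 0 0;0 0 -0.3 0 0 0;0 0 -0.3 0 0 0"

```text
time: 14.6
tool_pos: [0.4924, -0.2613, 0.1958]
ee_rot: [-3.141, -0.002, 1.368]
wrist_force: [4.1, 0.5, -10.3]
width: 0.0179
```

```bash
python3 t.py
```

```text
14.6 [ 0.4924 -0.2613  0.1958] [-3.1409e+00 -1.8000e-03  1.3675e+00] [  4.06   0.54 -10.31] [-0.222 -1.133  0.103] j6 -0.3871 tq6 0.087
```

>>> step_arm:
  increments: "0 0 -0.4 0 0 0;0 0 -0.5 0 0 0;0 0 -1 0 0 0;0 0 -2 0 0 0;0 0 0 0 0 0"

```text
time: 15.1
tool_pos: [0.4927, -0.2626, 0.2425]
ee_rot: [3.135, 0.003, 1.366]
wrist_force: [0.1, -0.5, -1.8]
width: 0.0177
```

```bash
python3 t.py
```

```text
15.1 [ 0.4927 -0.2626  0.2425] [3.1346 0.0034 1.3655] [ 0.05 -0.47 -1.77] [-0.108  0.083  0.012] j6 -0.3857 tq6 -0.002
```

>>> step_arm:
  increments: "0 0 0 0 0 -0.134;0 0 0 0 0 -0.134;0 0 0 0 0 -0.134;0 0 0 0 0 -0.134;0 0 0 0 0 -0.134"

```text
time: 15.6
tool_pos: [0.4912, -0.2615, 0.2376]
ee_rot: [-3.141, -0.0, 2.041]
wrist_force: [-0.1, 0.3, -3.0]
width: 0.018
```

>>> step_arm:
  increments: "0 0 0 0 0 -0.134;0 0 0 0 0 -0.134;0 0 0 0 0 -0.134;0 0 0 0 0 -0.134;0 0 0 0 0 -0.134"

```text
time: 16.1
tool_pos: [0.4912, -0.2615, 0.2376]
ee_rot: [-3.141, -0.0, 2.711]
wrist_force: [-0.2, -0.7, -2.4]
width: 0.018
```

```bash
python3 t.py; python3 - <<'E'
from h import *
import pickle
W=cam("top");a=cv2.imread("pics/t5.png");q=proj(W,[.4864,.2318,.06]).astype(int);print(q)
c=cv2.resize(a[q[1]-25:q[1]+25,q[0]-35:q[0]+35],None,fx=8,fy=8,interpolation=3)
b=cv2.imread("pics/w1.png")
cv2.imwrite("pics/c7.png",np.vstack([c[:, :560],np.zeros((0,560,3),np.uint8)]))
print(q-[35,25])
# wrist block corners from w1, enlarged
cv2.imwrite("pics/c8.png",cv2.resize(b[110:260,215:450],None,fx=3.4,fy=3.4,interpolation=3))
E
```

```text
16.1 [ 0.4912 -0.2615  0.2376] [-3.1412e+00 -3.0000e-04  2.7111e+00] [-0.2  -0.71 -2.38] [-0.012  0.049 -0.008] j6 -1.7312 tq6 1.103
[236 224]
[201 199]
```

View pics/c7.png

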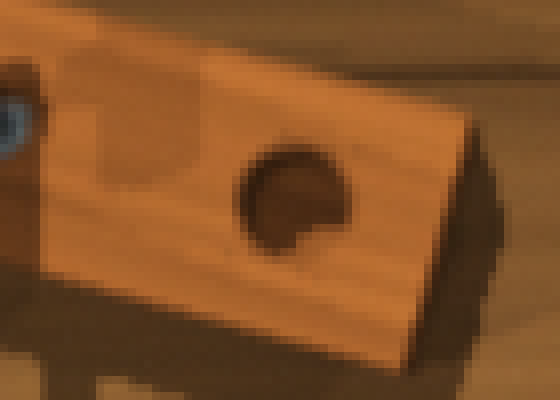

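View pics/c8.png

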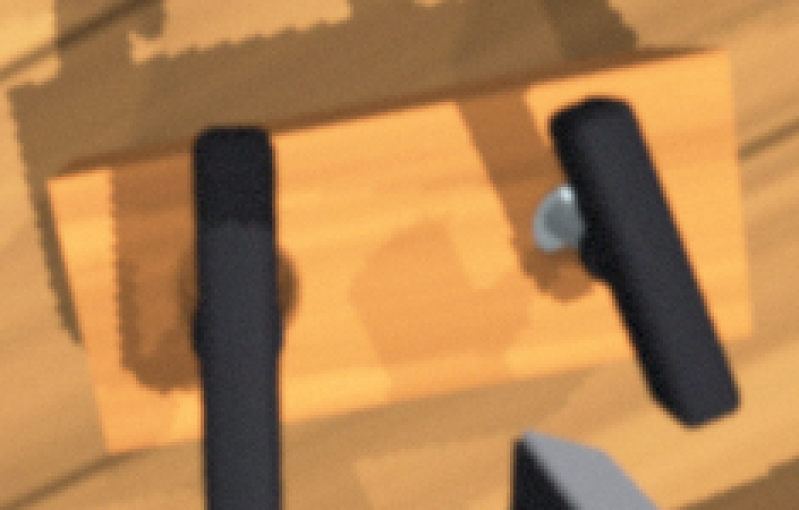

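Crop c7 shows the hole's mouth centred at (294,199). Crop c8 gives the block's top corners at (48,180), (725,50), (752,333) and (106,452).

```bash
python3 - <<'E'
from h import *
import pickle
W=cam("top");print("hole top",onz(W,237.3,223.4,.06))
a=cv2.imread("pics/top0.png")[190:245,420:480].max(axis=2)
n,l,s,c=cv2.connectedComponentsWithStats(((a<120)*255).astype(np.uint8))
i=l[217-190,449-420];print(s[i],c[i]);x,y,w,h=s[i][:4];print("plug top",onz(W,420+x+w/2-.5,190+y+h/2-.5,.11),"vs wrist .4910 -.2613")
o=pickle.load(open("w1.pkl","rb"));C=cam("wrist",o)
P=np.array([onz(C,215+x/3.4-.35,110+y/3.4-.35,.06)[:2] for x,y in((48,180),(725,50),(752,333),(106,452))])
d=np.roll(P,-1,0)-P;print(P,np.hypot(*d.T));m=P.mean(0);u=(P[1]+P[2]-P[0]-P[3]);u/=np.hypot(*u);print("hole wrist",m-.048*u,"small hole",m+.048*u, 'ctr',m)
E
```

```text
hole top [0.49011822 0.22992262 0.06      ]
[ 19  17  22  21 348] [29.33333333 27.27298851]
plug top [ 0.49330334 -0.26146744  0.11      ] vs wrist .4910 -.2613
[[0.43699155 0.19961065]
 [0.48797663 0.37590595]
 [0.56392091 0.35489008]
 [0.51301522 0.17666631]] [0.18351979 0.07879848 0.18535129 0.07941058]
hole wrist [0.48721734 0.23063577] small hole [0.51373481 0.32290073] ctr [0.50047608 0.27676825]
```

>>> step_arm:
  increments: "1.387 2.97 0 0 0 0;1.387 2.97 0 0 0 0;1.387 2.97 0 0 0 0;1.387 2.97 0 0 0 0;1.387 2.97 0 0 0 0"

```text
time: 16.6
tool_pos: [0.491, -0.0965, 0.2377]
ee_rot: [-3.141, 0.0, 2.705]
wrist_force: [0.1, 0.6, -3.3]
width: 0.0175
```

>>> step_arm:
  increments: "1.387 2.97 0 0 0 0;1.387 2.97 0 0 0 0;1.387 2.97 0 0 0 0;1.387 2.97 0 0 0 0;1.387 2.97 0 0 0 0"

```text
time: 17.1
tool_pos: [0.4908, 0.0674, 0.2378]
ee_rot: [-3.141, 0.001, 2.706]
wrist_force: [0.3, -0.4, -3.0]
width: 0.0177
```

>>> step_arm:
  increments: "1.387 2.97 0 0 0 0;1.387 2.97 0 0 0 0;1.387 2.97 0 0 0 0;1.387 2.97 0 0 0 0;1.387 2.97 0 0 0 0"

```text
time: 17.6
tool_pos: [0.4907, 0.2312, 0.2378]
ee_rot: [-3.141, 0.001, 2.706]
wrist_force: [0.4, -0.0, -4.5]
width: 0.0178
```

>>> step_arm:
  increments: "0 0 3 0 0 0;0 0 2 0 0 0;0 0 0 0 0 0;0 0 0 0 0 0;0 0 0 0 0 0"

```text
time: 18.1
tool_pos: [0.492, 0.2302, 0.1894]
ee_rot: [3.139, 0.002, 2.705]
wrist_force: [0.3, 0.4, -3.4]
width: 0.0179
```

```bash
cat > r.py <<'E'
from h import *
o=get_obs();R=Ro.from_euler('xyz',o['ee_rot']).as_matrix();tip=o['tool_pos']+R@[.0007,0,.0953]
print("tip",tip.round(4),o['ee_rot'].round(4),o['wrist_force'].round(1),"cm",inc(o,np.array([.4875,.2304,tip[2]])-tip).round(3))
E
python3 r.py
```

```text
tip [0.4916 0.2306 0.0941] [3.1394e+00 2.3000e-03 2.7054e+00] [ 0.3  0.4 -3.4] cm [ 0.366 -0.192 -0.001]
```

>>> step_arm:
  increments: "0.3 -0.16 1 0 0 0;0 0 0.5 0 0 0;0 0 0 0 0 0;0 0 0 0 0 0;0 0 0 0 0 0"

```text
time: 18.6
tool_pos: [0.4879, 0.23, 0.1727]
ee_rot: [3.141, 0.0, 2.706]
wrist_force: [-1.0, 0.4, -3.5]
width: 0.0176
```

```bash
python3 r.py
```

```text
tip [0.4873 0.2303 0.0774] [3.1412e+00 4.0000e-04 2.7057e+00] [-1.   0.4 -3.5] cm [-0.014  0.013  0.   ]
```

Within 0.2 mm of the estimate, so I'll lower the key while watching the force.

>>> step_arm:
  increments: "0 0 0.6 0 0 0;0 0 0.6 0 0 0;0 0 0.4 0 0 0;0 0 0.4 0 0 0;0 0 0 0 0 0"

```text
time: 19.1
tool_pos: [0.4872, 0.2298, 0.1514]
ee_rot: [-3.14, -0.001, 2.706]
wrist_force: [0.4, -0.7, -3.4]
width: 0.0172
```

```bash
python3 r.py
```

```text
tip [0.4864 0.2301 0.0561] [-3.1403e+00 -1.3000e-03  2.7058e+00] [ 0.4 -0.7 -3.4] cm [-0.087  0.075 -0.   ]
```

>>> step_arm:
  increments: "-0.05 0.03 0.4 0 0 0;0 0 0.4 0 0 0;0 0 0.4 0 0 0;0 0 0 0 0 0;0 0 0 0 0 0"

```text
time: 19.6
tool_pos: [0.4882, 0.2301, 0.1403]
ee_rot: [-3.141, -0.0, 2.706]
wrist_force: [0.1, -0.6, -3.7]
width: 0.018
```

```bash
python3 r.py
```

```text
tip [0.4876 0.2303 0.045 ] [-3.1415e+00 -2.0000e-04  2.7058e+00] [ 0.1 -0.6 -3.7] cm [0.008 0.002 0.   ]
```

>>> step_arm:
  increments: "0 0 0.5 0 0 0;0 0 0.5 0 0 0;0 0 0.5 0 0 0;0 0 0.5 0 0 0;0 0 0 0 0 0"

```text
time: 20.1
tool_pos: [0.4876, 0.2298, 0.1192]
ee_rot: [-3.14, -0.002, 2.706]
wrist_force: [-0.2, -0.3, -2.9]
width: 0.0178
```

>>> step_arm:
  increments: "0 0 0.5 0 0 0;0 0 0.3 0 0 0;0 0 0.2 0 0 0;0 0 0 0 0 0;0 0 0 0 0 0"

```text
time: 20.6
tool_pos: [0.4884, 0.2301, 0.1105]
ee_rot: [3.141, 0.0, 2.706]
wrist_force: [-0.2, 0.1, -3.1]
width: 0.0176
```

```bash
python3 r.py
```

```text
tip [0.4878 0.2304 0.0152] [3.1413e+00 1.0000e-04 2.7058e+00] [-0.2  0.1 -3.1] cm [ 0.022 -0.015 -0.   ]
```

>>> step_arm:
  increments: "0 0 0.1 0 0 0;0 0 0.1 0 0 0;0 0 0 0 0 0;0 0 0 0 0 0"

```text
time: 21.0
tool_pos: [0.4886, 0.2302, 0.1104]
ee_rot: [3.141, 0.001, 2.706]
wrist_force: [-1.6, -0.5, 4.8]
width: 0.0179
```

```bash
python3 r.py
```

```text
tip [0.4881 0.2305 0.0151] [3.1405e+00 1.1000e-03 2.7058e+00] [-1.6 -0.5  4.8] cm [ 0.05  -0.033 -0.   ]
```

>>> step_arm:
  increments: "0 0 -0.1 0 0 0;0 0 0 0 0 0"

```text
time: 21.2
tool_pos: [0.4886, 0.2302, 0.1104]
ee_rot: [3.141, 0.001, 2.706]
wrist_force: [-1.5, -0.7, 4.9]
width: 0.0181
```

>>> step_arm:
  increments: "0 0 0 0 0 0;0 0 0 0 0 0;0 0 0 0 0 0;0 0 0 0 0 0;0 0 0 0 0 0"
  claw: -0.1

```text
time: 21.7
tool_pos: [0.4883, 0.2301, 0.1093]
ee_rot: [-3.142, -0.0, 2.706]
wrist_force: [-1.1, 0.2, 0.2]
width: 0.051
```

>>> step_arm:
  increments: "0 0 -1.5 0 0 0;0 0 -2 0 0 0;0 0 -3 0 0 0;0 0 -3.2 0 0 0;0 0 0 0 0 0"

```text
time: 22.2
tool_pos: [0.491, 0.2311, 0.2136]
ee_rot: [3.133, 0.009, 2.706]
wrist_force: [-0.3, -0.6, 0.8]
width: 0.0516
```

>>> step_arm:
  increments: "-1.42 -2.97 0 0 0 0;-2.13 -4.45 0 0 0 0;-2.13 -4.45 0 0 0 0;-2.13 -4.45 0 0 0 0;-2.13 -4.45 0 0 0 0"

```text
time: 22.7
tool_pos: [0.4902, -0.0018, 0.2063]
ee_rot: [3.141, 0.0, 2.706]
wrist_force: [0.1, 0.1, 0.9]
width: 0.0517
```

>>> step_arm:
  increments: "-2.13 -4.45 0 0 0 0;-2.13 -4.45 0 0 0 0;-2.13 -4.45 0 0 0 0;-2.13 -4.45 0 0 0 0;-2.13 -4.45 0 0 0 0"

```text
time: 23.2
tool_pos: [0.4928, -0.2488, 0.2063]
ee_rot: [3.141, 0.0, 2.706]
wrist_force: [0.0, -0.3, -0.5]
width: 0.0517
```

>>> step_arm:
  increments: "-0.71 -1.48 0 0 0 0;0 0 0 0 0 0;0 0 0 0 0 0;0 0 0 0 0 0"

```text
time: 23.6
tool_pos: [0.4938, -0.2614, 0.2066]
ee_rot: [3.141, -0.0, 2.708]
wrist_force: [-0.1, -1.0, -0.5]
width: 0.0517
```

```bash
python3 t.py; python3 - <<'E'
from h import *
import pickle
o=get_obs();a=snapshot("wrist")[:,:,::-1];cv2.imwrite("pics/w9.png",a);pickle.dump(o,open("w9.pkl","wb"))
t=snapshot("top")[:,:,::-1];cv2.imwrite("pics/t9.png",t)
C=cam("wrist",o);u,v=proj(C,[.491,-.2613,.11]).astype(int);print(u-40,v-40)
cv2.imwrite("pics/c9.png",np.hstack([cv2.resize(a[v-40:v+40,u-40:u+40],(400,400),interpolation=2),cv2.resize(t[180:260,180:260],(400,400),interpolation=3)]))
E
```

```text
23.6 [ 0.4938 -0.2614  0.2066] [ 3.1408 -0.      2.708 ] [-0.11 -1.02 -0.46] [ 0.011  0.018 -0.001] j6 -1.7259 tq6 0.003
237 166
```

View pics/c9.png

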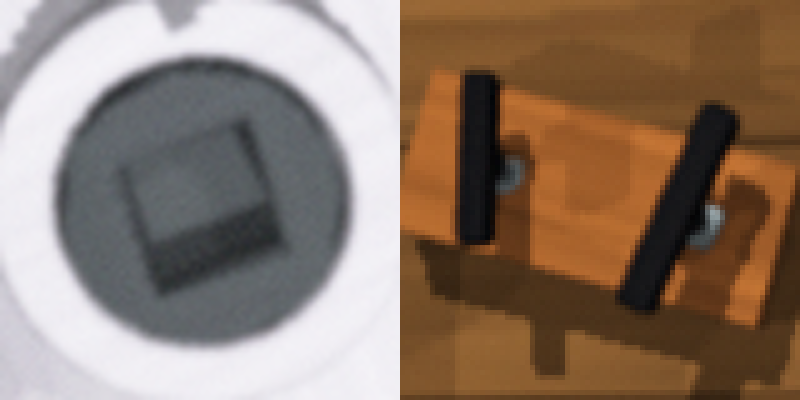

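```bash
python3 - <<'E'
from h import *
import pickle
o=pickle.load(open("w9.pkl","rb"));C=cam("wrist",o)
P=np.array([onz(C,237+x/5-.4,166+y/5-.4,.1095)[:2] for x,y in((118,170),(245,122),(285,243),(158,295))])
d=np.roll(P,-1,0)-P;a=np.degrees(np.arctan2(d[:,1],d[:,0]))%90;print(P.mean(0),np.hypot(*d.T),a,a.mean())
E
```

```text
[ 0.49175685 -0.26180758] [0.02194344 0.02119276 0.02260586 0.02201781] [86.29578949 83.44797146 88.2867264  81.86311165] 84.97339975068587
```

```bash
python3 -c "
from bench import *
print(close_job(),get_obs()['time'])"
```

```text
the job is handed in; nothing more can be done
the job is handed in; nothing more can be done
```

The plug is tightened to about 0.48 N m, inside the 0.25–0.7 snug range. The large key is back upright in its own hole, and I handed the job in shortly after 23.6 s; no verdict was reported.

- **Tightening:** I pushed the key onto the socket floor (the force rose and the height stopped) and turned it about 1.7 rad clockwise. The taper began to bind after roughly 1.25 rad. The held torque then went from about 0.03 to 0.20, 0.31 and 0.485 N m, close to the expected 1.1 N m per radian.
- **Snug after release:** the wrist view suggests the plug settled back about 6°, though reading the socket's angle is only good to about 2°. By that estimate about 0.38 N m remains, above the 0.16 N m needed. I could not measure the taper's bearing force directly.
- **Key in the block:** it went down without side contact and touched the hole floor at the same height as at the start. The top view shows it upright and released. I did not measure its lean or how well it is centred after letting go.
- **Other things:** the small key looks where it was, and I saw no sign of contact with anything else. I did not re-measure the oil bottle, gear or ring.
- **A check that disagreed:** the scene camera put the hole and the key tip 5 mm or more off in x, so I used the wrist camera and a bias-corrected top camera, which agreed to within about 1 mm.

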